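# Click the sliding shelf stop into its notched clip

## Task

Fence in the round checkers board: push the sliding shelf stop along its rail towards it until its tooth rides over the first ridge of the clip and drops into the notch, then stop there and let go: do not shove it out of the notch on the far side. Only push it with the fingers, without pinching or lifting it, and leave the board, jar, pegs, mug and cup where they are.

Things in the scene. Friction and masses are not known exactly. Their poses are not given: they have to be found in the camera images.
- rail: Low straight rail fixed to the table, 440 mm long, 50 mm wide, top face 16 mm above the table. Origin: centre of its underside; its y axis runs along the rail, and +y is the direction to push the stop; +x is the side on which the board lies.
- push_face (a point): Centre of the flat upright rear face of the dark steel stop, the face to push on, 50 mm above the table. The face is 50 mm wide and stands 19 to 75 mm above the table; it looks along the rail's -y, and the rail is bare behind it. The stop is captive on the rail, slides with about 1 to 3 N against friction and stays where it is left. Axes as the rail's.
- heel: Rear half of the stop's block, which bears the push face (50 mm wide, 18 mm along the rail; the whole block is 32 mm long). Origin: on the rail's centre line at the rail's top (16 mm), straight under the tooth, 85 mm ahead of the push face. Axes as the rail's.
- front: Front half of the stop's block (50 mm wide, 14 mm along the rail, up to 69 mm above the table), fixed ahead of heel. Origin and axes as heel.
- carriage: Rest of the stop: a low bar (41 mm above the table) to the tooth, and 13 mm behind the tooth a thin cross arm with a fence plate (up to 50 mm above the table) reaching 150 mm out to +x. Origin and axes as heel; it rises only if the stop is lifted (a spring and its weight hold it down with about 16 N).
- tooth (a point): Lowest point of the rounded tooth (6 mm radius, sprung downward with about 7 N) at the leading end of the stop, 85 mm ahead of the push face. It glides on the rail's top (16 mm above the table), climbs up to 6 mm on the clip's ridges and drops back in the notch between them. Axes as the rail's.
- notch (a point): Middle of the notch's floor (16 mm above the table, 9 mm long) in the clip, a bare metal saddle 41 mm long over the rail, with ridges 6 mm high across it 10 mm before and after, 30 degrees outside, 55 inside. Up the first ridge the push takes 5 to 10 N, then drops to nothing as the tooth falls in; out at the far side takes 15 to 22 N. Seated play 1 to 2 mm. Axes as the rail's.
- runner (a joint): Travel of the stop along the rail, m, 0 to 0.29, growing towards the clip (+y of the rail); starts between 0 and 0.06.
- board: Leave alone. Round wooden checkers board, 230 mm across, 18 mm thick, lying flat on the table beside the rail beyond the clip, with three pegs standing in it (54 mm high in all). Origin: centre of its underside. Some 14 mm remain between its rim and the fence plate when the stop sits in the notch.
- jar: Leave alone. Glass jar with a metal screw-top lid, 80 mm across, 120 mm high, origin under its centre.
- mug: Leave alone. White mug, 76 mm across, 90 mm high, origin under its centre.
- dicecup: Leave alone. Wooden dice cup, 70 mm across, 85 mm high, origin under its centre.
- peg0: Leave alone. Plastic game peg standing upright, 20 mm across, 39 mm high, origin under its centre, on the robot's side of the rail, near its middle.
- peg1: Leave alone. Plastic game peg standing upright, 20 mm across, 39 mm high, origin under its centre, on the robot's side of the rail, farther along it.
- peg2: Leave alone. Plastic game peg standing upright, 20 mm across, 39 mm high, origin under its centre, on the far side of the rail, beyond the fence's reach.
Things that resemble listed ones, but are neither listed nor needed, are in the scene too. Of the things like the part that bears notch, leave any that is black, blue or orange; of the rest the smaller one is meant.

How it is judged:
By the outcome, as a careful person would: the job done as asked, in the order asked, and still so for the second after the job is handed in, with the robot touching nothing.
It also fails if it takes over 45 s, if anything falls off the work surface, if the arm or the gripper's body presses on something with over 40 N, if the wrist force passes 120 N, or if a joint passes its speed limit or range.

## Robot

A 6-joint arm with a two-finger parallel gripper is mounted at the origin on the work surface. World frame = base frame: x ahead of the robot, y to its left, z up, the work surface at z = 0. Lengths are in m, angles in rad, forces in N, time in s.
With the tool pointing down it reaches from about 0.275 to 0.825 m from the base axis. Payload 4.9 kg.
Tool frame: the origin (TCP) lies on the centre line of the jaws, within the pads' length; the fingertips stand 17 mm ahead of it and the grasp point (between the pads) lies 2 mm behind it; z points along the fingers, y is the line along which they close (so a half turn about z gives the same grasp; the last joint's range is limited). The gripper opens to 85 mm and grips with 20 to 120 N. Pads are 22 mm wide; open, the fingers measure 114 mm over their backs; the gripper's body (76 mm by 85 mm) begins 54 mm behind the grasp point. The pads swing forward as they close: fully open they stand 13 mm farther back than shut.
Start: joints at [-1.264, 0.326, -0.193, 1.052, 0, 1.437], TCP at [0.235, -0.497, 0.214] pointing down, gripper open.
Joint ranges: [-2.65, 2.65], [-0.97, 1.79], [-1.3, 1.35], [-1.93, 2.1], [-1.47, 1.37], [-3.14, 3.14]. Speed limits (rad/s): [2.57, 2.57, 3.14, 3.14, 3.14, 3.14].

## Interface

Orientations are given as a rotation vector (axis times angle).
In Python, from station import observe, optics, hand_in gives the robot as it stands.
- The arm moves only by the tool servo_tool, never from a script. Its argument "commands" is a list of rows, each an object of numbers: "dx", "dy", "dz": the shift along the world's x, y, z in m; "wx", "wy", "wz": the turn, a rotation vector about the world's x, y, z in degrees; "fingers": the opening, from -1 (shut) to 1 (fully open). A call has 1 to 12 rows; each row shifts and turns the commanded pose from where the row before left it; what a row does not reach is not made up. A row lasts 1/8 s, in which the tool goes at most 62.5 mm and 10.7 degrees, less where a joint would pass 70% of its speed; a pose out of reach is approached as far as the arm can. A call with a gripper value outside its range is refused whole. The fingers move at their own pace and stop on an object; the grip force is fixed at half the most. Time passes only in rows, so rows that do not move let the fingers close. It gives the time, the measured TCP pose, the force, the opening and the grip force at its end, in the units of the state.
- observe(): the state, without advancing time (a new reading comes with each control period).
- optics.read_camera(name): name is "side" or "top"; returns a dict with "color" (384x512x3 uint8, red, green, blue), "camera_matrix" (3x3 intrinsics, pixels), "D" ([k1, k2, p1, p2, k3] as OpenCV has them; the pictures are not rectified), "world_from_camera" (4x4, takes a point from camera to world coordinates). Camera axes: x right, y down, z forward; pixel columns grow to the right and rows downward; lengths in m; the calibration is good to about 2 mm. A picture is of the moment at which its call begins. There is no depth.
- hand_in(): hands the job in; it is judged then, once.
Trained networks look in a picture, given as the dict that the camera call returned (one of the last four; its "shot" number tells which), for a name from the list of things; names that differ only in an ending like _2 or _b are one class to them, and where a whole thing is asked for, a point or a joint stands for the part that bears it (a point fixed in the world has none). Each returns a list of dicts, best first, with "p" (0 to 1); they miss things now and then, are a little off and sometimes report something else, mostly with a low value. They report only what shows in the picture. A call takes as long as a camera call. They do not tell look-alikes from the thing itself.
- optics.cut_out(picture, label): "region" (384x512 bool, what is visible of it) and "xy" ([column, row] in pixels, amid what is visible of it).
- optics.place_of(picture, label): "xy" ([column, row] in pixels: a listed point, or the origin of a listed thing).
The state is a dict: "time_s": time; "joints": joint angles; "qd": joint speeds; "joint_torque": joint torques, N m; "tcp_pos": TCP position; "ee_rot": TCP orientation; "wrist_force": force on the tool from outside, world axes, zero at the start; "torque": the same for the moment, N m; "width": finger opening in m; "grasp_force": force on a finger pad.
Only numpy, scipy, OpenCV 4.12 (cv2) and the standard library are available. Lean on these libraries where they do the work, as an engineer would, in place of code of your own. Each camera call takes 0.05 s, during which the arm holds its last target. There are 200 camera calls.

## Working session

There is one attempt and no reset: what is moved stays moved. The work goes in short steps, Python scripts to look and compute and a tool call to move; the robot and the scene stay as the last step left them, time stands still between calls to the robot, and variables do not carry over. Pictures are saved under pics/ and viewed, at most 10 in all, crops included, and the job is handed in when it is done.

Besides the shell and the picture viewer there is one more tool, called after "Emit:" as name([rows], argument=value, ...), one row to a line, values as JSON. servo_tool: Moves the arm, as the interface text tells. Its arguments: {"type":"object","properties":{"commands":{"type":"array","items":{"type":"object","properties":{"dx":{"type":"number"},"dy":{"type":"number"},"dz":{"type":"number"},"wx":{"type":"number"},"wy":{"type":"number"},"wz":{"type":"number"},"fingers":{"type":"number"}}}}},"required":["commands"]}

```bash
mkdir -p pics
cat > h.py <<'E'
import numpy as np, cv2
from station import observe, optics, hand_in
def ray(p,xy):
    n=cv2.undistortPoints(np.array([[xy]],float),p["camera_matrix"],np.array(p["D"],float))[0,0]
    T=np.array(p["world_from_camera"]); return T[:3,3],T[:3,:3]@np.array([n[0],n[1],1])
def atz(p,xy,z):
    o,d=ray(p,xy); return o+d*(z-o[2])/d[2]
def px(p,X):
    T=np.linalg.inv(np.array(p["world_from_camera"])); r=cv2.Rodrigues(T[:3,:3])[0]
    return cv2.projectPoints(np.array(X,float).reshape(-1,1,3),r,T[:3,3],np.array(p["camera_matrix"],float),np.array(p["D"],float))[0][:,0]
def save(p,n): cv2.imwrite("pics/"+n,p["color"][:,:,::-1])
E
python3 - <<'E'
from h import *
Z=dict(rail=0,push_face=.05,tooth=.016,notch=.016,heel=.016,board=0,jar=0,mug=0,dicecup=0,peg0=0,peg1=0,peg2=0)
for c in("top","side"):
    p=optics.read_camera(c); save(p,c+"0.png"); print(c,np.round(np.array(p["world_from_camera"])[:3,3],3))
    for k,z in Z.items():
        for r in optics.place_of(p,k)[:3]: print(k,round(r["p"],2),np.round(r["xy"],1),np.round(atz(p,r["xy"],z)[:2],4))
print(observe())
a=cv2.imread("pics/top0.png");b=cv2.imread("pics/side0.png")
E
```

```text
top [0.369 0.018 1.1  ]
rail 0.79 [270.3 216.3] [ 0.4686 -0.0224]
rail 0.45 [291.9 207.1] [ 0.4954 -0.0832]
push_face 0.41 [324.3 197.5] [ 0.5168 -0.1665]
tooth 0.53 [295.1 208.8] [ 0.4889 -0.0906]
notch 0.95 [349.9 286.9] [ 0.276 -0.241]
notch 0.78 [251.6 224.3] [0.4444 0.0296]
notch 0.55 [378.7 238.6] [ 0.4082 -0.3236]
heel 0.6 [272.3 218.6] [ 0.4609 -0.0274]
heel 0.26 [322.3 198.5] [ 0.5187 -0.1668]
board 0.61 [192.7 182.9] [0.5614 0.1996]
jar 0.91 [283.2 130.5] [ 0.7191 -0.0584]
mug 0.67 [183.6 262.3] [0.3367 0.2179]
dicecup 0.7 [340.3 158.4] [ 0.6382 -0.2233]
peg0 0.59 [251.2 152.9] [0.6509 0.0337]
peg0 0.54 [277.5 236.6] [ 0.412 -0.043]
peg0 0.52 [255.7 246.7] [0.3832 0.0176]
peg1 0.59 [251.2 152.9] [0.6509 0.0337]
peg1 0.54 [277.5 236.6] [ 0.412 -0.043]
peg1 0.52 [255.7 246.7] [0.3832 0.0176]
peg2 0.59 [251.2 152.9] [0.6509 0.0337]
peg2 0.54 [277.5 236.6] [ 0.412 -0.043]
peg2 0.52 [255.7 246.7] [0.3832 0.0176]
side [ 0.443 -0.636  0.793]
rail 0.61 [244.5 231. ] [ 0.4637 -0.022 ]
push_face 0.57 [271.5 269.3] [ 0.5146 -0.1675]
tooth 0.43 [259.1 248.2] [ 0.4946 -0.087 ]
notch 0.7
[... 528 characters left out ...]
'time_s': 1.3, 'joints': array([-1.26421972e+00,  3.26227651e-01, -1.92584680e-01,  1.05203857e+00,
        1.11493875e-05,  1.43661748e+00]), 'qd': array([-2.23002947e-05, -8.63942258e-05, -5.41079082e-04,  1.39180171e-04,
       -7.71109135e-04, -9.55360030e-04]), 'joint_torque': array([ 1.50840620e-03, -4.43328953e+01,  2.62759244e+01,  1.16428640e-03,
        3.84475443e-04, -1.24734791e-05]), 'tcp_pos': array([ 0.23466878, -0.49743143,  0.21367159]), 'ee_rot': array([-3.06555908e+00, -6.86734501e-01, -1.00677887e-05]), 'wrist_force': array([-0.71514301,  0.11353019, -0.0251708 ]), 'torque': array([ 0.05261847, -0.03318246, -0.01682765]), 'grasp_force': 0.0, 'width': 0.08523293070590902}
```

View pics/top0.png

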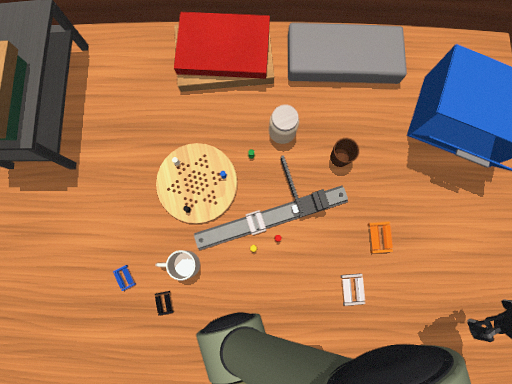

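View pics/side0.png

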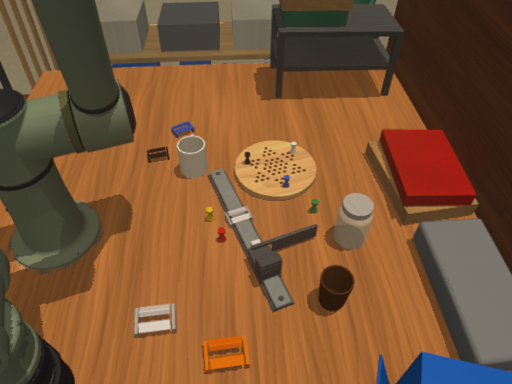

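The top view shows the rail from (200,241) to (345,194), with the light clip on it at (256,222). The stop is at (313,203) with its fence pointing up to (285,158). The board lies beyond the clip at (197,183). The side view shows the same layout, so the notch is the clip on the rail (the white loose one is bigger). Next I'll refine the rail axis and the push face.

Run:
```python
from h import *
for c in("top","side"):
    p=optics.read_camera(c)
    r=max(optics.cut_out(p,"rail"),key=lambda r:r["region"].sum()*r["p"])
    ys,xs=np.nonzero(r["region"]); W=np.array([atz(p,(x,y),.016)[:2] for x,y in zip(xs,ys)]).astype(np.float32)
    R=cv2.minAreaRect(W); print(c,r["p"],R); vx=cv2.fitLine(W,cv2.DIST_L2,0,.01,.01).ravel(); print(vx)
    for k,z in(("push_face",.05),("tooth",.016),("notch",.016)):
        for q in optics.place_of(p,k)[:3]: print(k,round(q["p"],2),np.round(atz(p,q["xy"],z)[:2],4))
    x0,x1,y0,y1=(190,360,140,260) if c=="top" else (195,325,160,310)
    s=4.5 if c=="top" else 3.9
    im=cv2.resize(p["color"][y0:y1,x0:x1,::-1],None,fx=s,fy=s,interpolation=cv2.INTER_CUBIC)
    cv2.imwrite("pics/%s_z.png"%c,im)
```

```text
top 0.88 ((0.5245450139045715, -0.0065851956605911255), (0.17529632151126862, 0.43977925181388855), 18.64866065979004)
[ 0.34855613 -0.9372879   0.47495657 -0.03485346]
push_face 0.65 [ 0.522  -0.1663]
tooth 0.44 [ 0.4864 -0.0898]
notch 0.85 [ 0.401  -0.3331]
notch 0.79 [ 0.2773 -0.2391]
notch 0.53 [0.2262 0.2614]
side 0.68 ((0.5286054611206055, -0.007122248411178589), (0.1935269683599472, 0.45053067803382874), 18.33876609802246)
[ 0.34660843 -0.9380099   0.49400464 -0.06598422]
push_face 0.81 [ 0.516  -0.1681]
tooth 0.48 [ 0.4887 -0.0846]
tooth 0.19 [0.3325 0.1989]
notch 0.96 [ 0.2649 -0.2447]
notch 0.95 [ 0.4086 -0.3254]
notch 0.74 [0.2235 0.2739]
```

View pics/top_z.png

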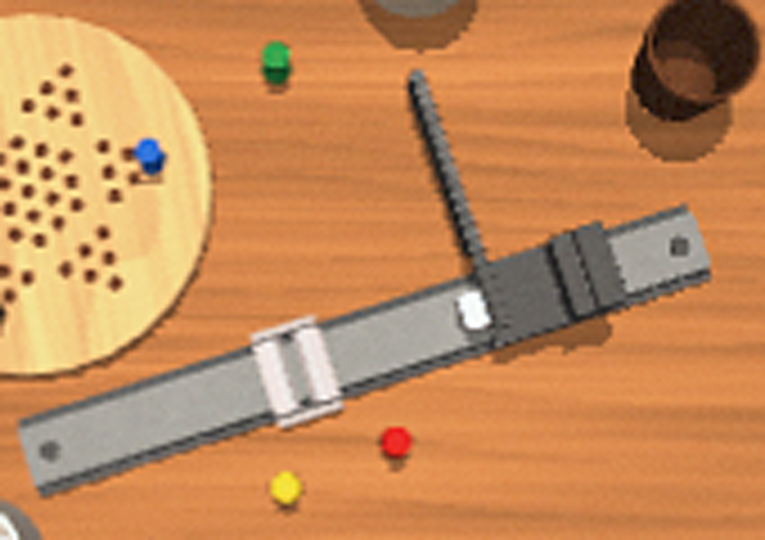

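View pics/side_z.png

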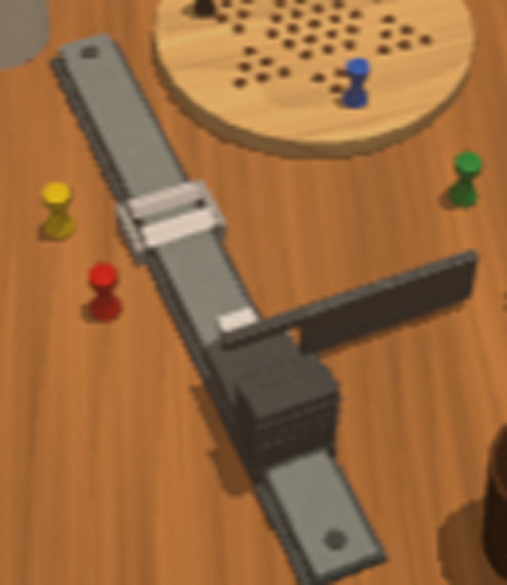

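The top crop shows the rail's top corners at (20,422), (42,487), (686,207) and (708,270). The clip is centred at (297,371), and the block's rear top edge runs (602,224)–(625,300). The side crop agrees: the push face looks down-right and the rail behind it is bare.

Run:
```python
from h import *
p=optics.read_camera("top"); q=optics.read_camera("side")
t=lambda x,y,z:atz(p,(190+(x+.5)/4.5-.5,140+(y+.5)/4.5-.5),z)[:2]
s=lambda x,y,z:atz(q,(195+(x+.5)/3.9-.5,160+(y+.5)/3.9-.5),z)[:2]
A=(t(20,422,.016)+t(42,487,.016))/2;B=(t(686,207,.016)+t(708,270,.016))/2
u=A-B;print("top rail",A,B,np.linalg.norm(u));u/=np.linalg.norm(u);c=(A+B)/2;n=np.array([u[1],-u[0]])
print("u",u,np.degrees(np.arctan2(u[1],u[0])),"c",c)
f=lambda w:(round((w-c)@n,4),round((w-c)@u,4))
print("notch",f(t(297,371,.018)),"face",f((t(602,224,.075)+t(625,300,.075))/2),"blockfront",f((t(552,238,.069)+t(575,313,.069))/2))
print("side: face",f((s(245,418,.075)+s(338,386,.075))/2),"notch",f(s(172,218,.018)),"railends",f((s(60,50,.016)+s(110,36,.016))/2),f((s(310,578,.016)+s(383,552,.016))/2))
for k,v in dict(red=t(397,442,.039),yel=t(286,488,.039)).items(): print(k,f(v))
```

```text
top rail [0.39725392 0.18106569] [ 0.53611714 -0.22966825] 0.4335727860315434
u [-0.32027659  0.94732408] 108.67965268750109 c [ 0.46668553 -0.02430128]
notch (np.float64(-0.0015), np.float64(0.0458)) face (np.float64(-0.0021), np.float64(-0.1493)) blockfront (np.float64(-0.0001), np.float64(-0.1198))
side: face (np.float64(-0.0051), np.float64(-0.1488)) notch (np.float64(-0.0024), np.float64(0.0405)) railends (np.float64(-0.0009), np.float64(0.2161)) (np.float64(-0.0026), np.float64(-0.2201))
red (np.float64(-0.062), np.float64(0.0025))
yel (np.float64(-0.0675), np.float64(0.0742))
```

Emit:
servo_tool([
  {"dx": 0.029,"dy": 0.029,"wz": 8.35,"fingers": -1},
  {"dx": 0.029,"dy": 0.029,"wz": 8.35,"fingers": -1},
  {"dx": 0.029,"dy": 0.029,"wz": 8.35,"fingers": -1},
  {"dx": 0.029,"dy": 0.029,"wz": 8.35,"fingers": -1},
  {"dx": 0.029,"dy": 0.029,"wz": 8.35,"fingers": -1},
  {"dx": 0.029,"dy": 0.029,"wz": 8.35,"fingers": -1},
  {"dx": 0.029,"dy": 0.029,"wz": 8.35,"fingers": -1},
  {"dx": 0.029,"dy": 0.029,"wz": 8.35,"fingers": -1},
  {"dx": 0.029,"dy": 0.029,"wz": 8.35,"fingers": -1},
  {"dx": 0.029,"dy": 0.029,"wz": 8.35,"fingers": -1},
  {"fingers": -1},
  {"fingers": -1},
])

```text
validation failed for argument at $.co...
```

Emit:
servo_tool([
  {"dx": 0.029,"dy": 0.029,"dz": 0.0,"wx": 0.0,"wy": 0.0,"wz": 8.35,"fingers": -1.0},
  {"dx": 0.029,"dy": 0.029,"dz": 0.0,"wx": 0.0,"wy": 0.0,"wz": 8.35,"fingers": -1.0},
])

```text
time_s: 2.15
tcp_pos: [0.293, -0.439, 0.2136]
ee_rot: [2.931, 1.13, 0.0]
wrist_force: [0.6, -0.4, -0.5]
width: 0.0516
grasp_force: 0.0
```

Emit:
servo_tool([
  {"dx": 0.029,"dy": 0.029,"dz": 0.0,"wx": 0.0,"wy": 0.0,"wz": 8.35,"fingers": -1.0},
  {"dx": 0.029,"dy": 0.029,"dz": 0.0,"wx": 0.0,"wy": 0.0,"wz": 8.35,"fingers": -1.0},
  {"dx": 0.029,"dy": 0.029,"dz": 0.0,"wx": 0.0,"wy": 0.0,"wz": 8.35,"fingers": -1.0},
  {"dx": 0.029,"dy": 0.029,"dz": 0.0,"wx": 0.0,"wy": 0.0,"wz": 8.35,"fingers": -1.0},
  {"dx": 0.029,"dy": 0.029,"dz": 0.0,"wx": 0.0,"wy": 0.0,"wz": 8.35,"fingers": -1.0},
  {"dx": 0.029,"dy": 0.029,"dz": 0.0,"wx": 0.0,"wy": 0.0,"wz": 8.35,"fingers": -1.0},
  {"dx": 0.029,"dy": 0.029,"dz": 0.0,"wx": 0.0,"wy": 0.0,"wz": 8.35,"fingers": -1.0},
  {"dx": 0.029,"dy": 0.029,"dz": 0.0,"wx": 0.0,"wy": 0.0,"wz": 8.35,"fingers": -1.0},
])

```text
time_s: 3.15
tcp_pos: [0.5256, -0.2064, 0.2138]
ee_rot: [1.823, 2.558, -0.0]
wrist_force: [0.6, -0.5, 0.4]
width: -0.0002
grasp_force: 0.0
```

Emit:
servo_tool([
  {"dx": 0.0,"dy": 0.0,"dz": -0.04,"fingers": -1.0},
  {"dx": 0.0,"dy": 0.0,"dz": -0.04,"fingers": -1.0},
  {"dx": 0.0,"dy": 0.0,"dz": -0.04,"fingers": -1.0},
  {"dx": 0.0,"dy": 0.0,"dz": -0.03,"fingers": -1.0},
  {"dx": 0.0,"dy": 0.0,"dz": -0.012,"fingers": -1.0},
  {"dx": 0.0,"dy": 0.0,"dz": 0.0,"fingers": -1.0},
])

```text
validation failed for argument at $.co...
```

Run:
```python
from h import *
p=optics.read_camera("side"); im=cv2.resize(p["color"][160:330,180:340,::-1],None,fx=3.5,fy=3.5,interpolation=cv2.INTER_CUBIC); cv2.imwrite("pics/s2.png",im)
```

```text
(no output)
```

View pics/s2.png

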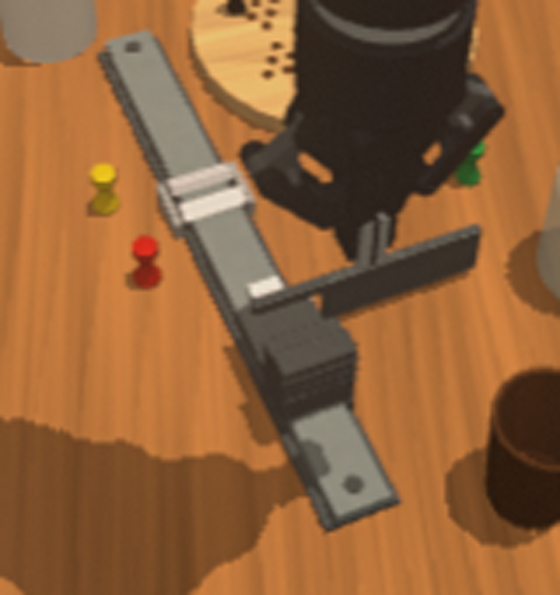

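The gripper is still high, with its fingertips at about (370,240) in the crop. Rows evidently need all seven fields, so the descent never ran and I'll send it again.

Emit:
servo_tool([
  {"dx": 0.0,"dy": 0.0,"dz": -0.04,"wx": 0.0,"wy": 0.0,"wz": 0.0,"fingers": -1.0},
  {"dx": 0.0,"dy": 0.0,"dz": -0.04,"wx": 0.0,"wy": 0.0,"wz": 0.0,"fingers": -1.0},
  {"dx": 0.0,"dy": 0.0,"dz": -0.04,"wx": 0.0,"wy": 0.0,"wz": 0.0,"fingers": -1.0},
  {"dx": 0.0,"dy": 0.0,"dz": -0.03,"wx": 0.0,"wy": 0.0,"wz": 0.0,"fingers": -1.0},
  {"dx": 0.0,"dy": 0.0,"dz": -0.012,"wx": 0.0,"wy": 0.0,"wz": 0.0,"fingers": -1.0},
])

```text
time_s: 3.82
tcp_pos: [0.5234, -0.2069, 0.05]
ee_rot: [-1.829, -2.551, 0.001]
wrist_force: [-0.6, 0.4, -0.0]
width: -0.0
grasp_force: 0.0
```

Emit:
servo_tool([
  {"dx": -0.0032,"dy": 0.0095,"dz": 0.0,"wx": 0.0,"wy": 0.0,"wz": 0.0,"fingers": -1.0},
  {"dx": -0.0032,"dy": 0.0095,"dz": 0.0,"wx": 0.0,"wy": 0.0,"wz": 0.0,"fingers": -1.0},
  {"dx": -0.0032,"dy": 0.0095,"dz": 0.0,"wx": 0.0,"wy": 0.0,"wz": 0.0,"fingers": -1.0},
  {"dx": -0.0032,"dy": 0.0095,"dz": 0.0,"wx": 0.0,"wy": 0.0,"wz": 0.0,"fingers": -1.0},
  {"dx": -0.0032,"dy": 0.0095,"dz": 0.0,"wx": 0.0,"wy": 0.0,"wz": 0.0,"fingers": -1.0},
  {"dx": -0.0032,"dy": 0.0095,"dz": 0.0,"wx": 0.0,"wy": 0.0,"wz": 0.0,"fingers": -1.0},
  {"dx": -0.0032,"dy": 0.0095,"dz": 0.0,"wx": 0.0,"wy": 0.0,"wz": 0.0,"fingers": -1.0},
])

```text
time_s: 4.7
tcp_pos: [0.5028, -0.1406, 0.0522]
ee_rot: [1.829, 2.552, 0.001]
wrist_force: [2.4, -3.5, 2.6]
width: 0.0001
grasp_force: 2.1
```

```bash
cat > m.py <<'E'
from h import *
import sys
c=np.array([.46669,-.0243]);u=np.array([-.3203,.9473]);n=np.array([u[1],-u[0]])
f=lambda w:(round(float((w[:2]-c)@n),4),round(float((w[:2]-c)@u),4))
o=observe();print("tcp",f(o["tcp_pos"]),o["tcp_pos"][2].round(4),"F along",round(float(o["wrist_force"][:2]@u),2),o["wrist_force"].round(1),o["time_s"])
for k in("side","top"):
    p=optics.read_camera(k)
    for l,z in(("tooth",.016),("push_face",.05)):
        for r in optics.place_of(p,l)[:1]:print(k,l,round(r["p"],2),f(atz(p,r["xy"],z)))
    if k=="side": cv2.imwrite("pics/%s.png"%sys.argv[1],cv2.resize(p["color"][160:330,180:340,::-1],None,fx=3.5,fy=3.5,interpolation=cv2.INTER_CUBIC))
E
python3 m.py s3
```

```text
tcp (-0.003, -0.1218) 0.0522 F along -4.13 [ 2.4 -3.5  2.6] 4.7
side push_face 0.71 (0.0008, -0.1107)
top tooth 0.5 (-0.0041, -0.0279)
top push_face 0.67 (0.0027, -0.1096)
```

View pics/s3.png

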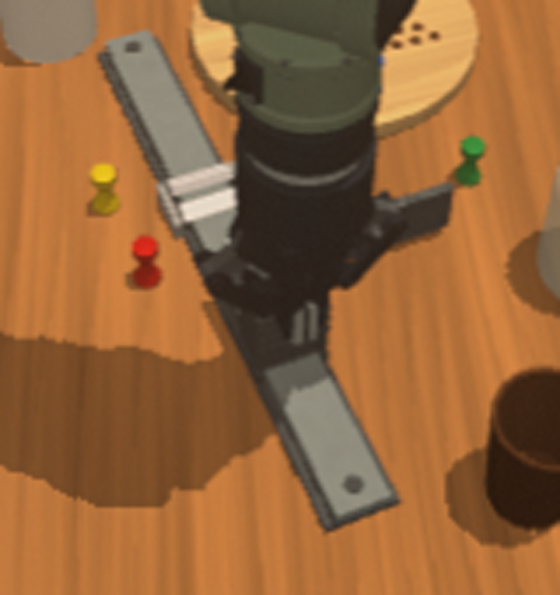

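The fingers are on the push face and the stop is sliding at about 4 N, with the face at s≈-0.110. The pegs are clear. About 69 mm remain to the notch.

Emit:
servo_tool([
  {"dx": -0.0026,"dy": 0.0076,"dz": 0.0,"wx": 0.0,"wy": 0.0,"wz": 0.0,"fingers": -1.0},
  {"dx": -0.0026,"dy": 0.0076,"dz": 0.0,"wx": 0.0,"wy": 0.0,"wz": 0.0,"fingers": -1.0},
  {"dx": -0.0026,"dy": 0.0076,"dz": 0.0,"wx": 0.0,"wy": 0.0,"wz": 0.0,"fingers": -1.0},
  {"dx": -0.0026,"dy": 0.0076,"dz": 0.0,"wx": 0.0,"wy": 0.0,"wz": 0.0,"fingers": -1.0},
  {"dx": -0.0026,"dy": 0.0076,"dz": 0.0,"wx": 0.0,"wy": 0.0,"wz": 0.0,"fingers": -1.0},
  {"dx": 0.0,"dy": 0.0,"dz": 0.0,"wx": 0.0,"wy": 0.0,"wz": 0.0,"fingers": -1.0},
])

```text
time_s: 5.75
tcp_pos: [0.4884, -0.1013, 0.0516]
ee_rot: [-1.827, -2.553, -0.002]
wrist_force: [0.4, 0.3, 0.2]
width: 0.0001
grasp_force: 0.0
```

```bash
python3 m.py s4
```

```text
tcp (-0.0041, -0.0798) 0.0516 F along 0.14 [0.4 0.3 0.2] 5.75
side push_face 0.54 (-0.0073, -0.0617)
top tooth 0.41 (-0.0072, 0.0148)
top push_face 0.58 (0.005, -0.0673)
```

Emit:
servo_tool([
  {"dx": -0.00064,"dy": 0.0019,"dz": 0.0,"wx": 0.0,"wy": 0.0,"wz": 0.0,"fingers": -1.0},
  {"dx": -0.00064,"dy": 0.0019,"dz": 0.0,"wx": 0.0,"wy": 0.0,"wz": 0.0,"fingers": -1.0},
  {"dx": -0.00064,"dy": 0.0019,"dz": 0.0,"wx": 0.0,"wy": 0.0,"wz": 0.0,"fingers": -1.0},
  {"dx": -0.00064,"dy": 0.0019,"dz": 0.0,"wx": 0.0,"wy": 0.0,"wz": 0.0,"fingers": -1.0},
  {"dx": -0.00064,"dy": 0.0019,"dz": 0.0,"wx": 0.0,"wy": 0.0,"wz": 0.0,"fingers": -1.0},
])

```text
time_s: 6.68
tcp_pos: [0.4861, -0.0937, 0.0517]
ee_rot: [1.83, 2.553, -0.001]
wrist_force: [0.7, -3.8, -1.2]
width: 0.0003
grasp_force: 2.0
```

Emit:
servo_tool([
  {"dx": -0.00064,"dy": 0.0019,"dz": 0.0,"wx": 0.0,"wy": 0.0,"wz": 0.0,"fingers": -1.0},
  {"dx": -0.00064,"dy": 0.0019,"dz": 0.0,"wx": 0.0,"wy": 0.0,"wz": 0.0,"fingers": -1.0},
])

```text
time_s: 6.92
tcp_pos: [0.4854, -0.0914, 0.0519]
ee_rot: [1.829, 2.551, -0.005]
wrist_force: [0.9, -7.7, -3.2]
width: 0.0
grasp_force: 4.0
```

Emit:
servo_tool([
  {"dx": -0.00064,"dy": 0.0019,"dz": 0.0,"wx": 0.0,"wy": 0.0,"wz": 0.0,"fingers": -1.0},
  {"dx": 0.0,"dy": 0.0,"dz": 0.0,"wx": 0.0,"wy": 0.0,"wz": 0.0,"fingers": -1.0},
])

```text
time_s: 7.18
tcp_pos: [0.4845, -0.0889, 0.0518]
ee_rot: [1.829, 2.552, -0.003]
wrist_force: [1.2, -6.5, -1.2]
width: -0.0
grasp_force: 2.9
```

Emit:
servo_tool([
  {"dx": -0.00064,"dy": 0.0019,"dz": 0.0,"wx": 0.0,"wy": 0.0,"wz": 0.0,"fingers": -1.0},
  {"dx": 0.0,"dy": 0.0,"dz": 0.0,"wx": 0.0,"wy": 0.0,"wz": 0.0,"fingers": -1.0},
])

```text
time_s: 7.42
tcp_pos: [0.4839, -0.0871, 0.0518]
ee_rot: [1.829, 2.551, -0.003]
wrist_force: [1.0, -6.0, -2.4]
width: 0.0
grasp_force: 3.0
```

Emit:
servo_tool([
  {"dx": -0.00064,"dy": 0.0019,"dz": 0.0,"wx": 0.0,"wy": 0.0,"wz": 0.0,"fingers": -1.0},
  {"dx": 0.0,"dy": 0.0,"dz": 0.0,"wx": 0.0,"wy": 0.0,"wz": 0.0,"fingers": -1.0},
])

```text
time_s: 7.68
tcp_pos: [0.4831, -0.0846, 0.0518]
ee_rot: [1.83, 2.552, -0.002]
wrist_force: [0.3, -4.0, -2.0]
width: 0.0
grasp_force: 2.2
```

Emit:
servo_tool([
  {"dx": -0.0005,"dy": 0.0014,"dz": 0.0,"wx": 0.0,"wy": 0.0,"wz": 0.0,"fingers": -1.0},
  {"dx": 0.0,"dy": 0.0,"dz": 0.0,"wx": 0.0,"wy": 0.0,"wz": 0.0,"fingers": -1.0},
])

```text
time_s: 7.92
tcp_pos: [0.4825, -0.0828, 0.0517]
ee_rot: [1.83, 2.553, -0.001]
wrist_force: [-0.1, -3.6, -0.6]
width: 0.0
grasp_force: 2.0
```

Emit:
servo_tool([
  {"dx": -0.0005,"dy": 0.0014,"dz": 0.0,"wx": 0.0,"wy": 0.0,"wz": 0.0,"fingers": -1.0},
  {"dx": 0.0,"dy": 0.0,"dz": 0.0,"wx": 0.0,"wy": 0.0,"wz": 0.0,"fingers": -1.0},
])

```text
time_s: 8.18
tcp_pos: [0.4814, -0.0799, 0.0515]
ee_rot: [-1.828, -2.553, -0.003]
wrist_force: [-0.1, 0.3, -1.1]
width: 0.0
grasp_force: 0.0
```

Emit:
servo_tool([
  {"dx": -0.0005,"dy": 0.0014,"dz": 0.0,"wx": 0.0,"wy": 0.0,"wz": 0.0,"fingers": -1.0},
  {"dx": -0.0005,"dy": 0.0014,"dz": 0.0,"wx": 0.0,"wy": 0.0,"wz": 0.0,"fingers": -1.0},
  {"dx": 0.0,"dy": 0.0,"dz": 0.0,"wx": 0.0,"wy": 0.0,"wz": 0.0,"fingers": -1.0},
])

```text
time_s: 8.55
tcp_pos: [0.4807, -0.0779, 0.0517]
ee_rot: [-1.829, -2.554, -0.0]
wrist_force: [0.8, -0.5, -0.1]
width: -0.0001
grasp_force: 0.0
```

```bash
python3 m.py s5
```

```text
tcp (-0.0039, -0.0553) 0.0517 F along -0.68 [ 0.8 -0.5 -0.1] 8.55
side tooth 0.22 (-0.0673, -0.0127)
side push_face 0.63 (-0.0042, -0.042)
top tooth 0.5 (-0.0022, 0.0409)
```

The force fell to zero and the stop ran ahead, so I'll back off and check.

Emit:
servo_tool([
  {"dx": 0.005,"dy": -0.015,"dz": 0.0,"wx": 0.0,"wy": 0.0,"wz": 0.0,"fingers": -1.0},
  {"dx": 0.01,"dy": -0.03,"dz": 0.0,"wx": 0.0,"wy": 0.0,"wz": 0.0,"fingers": -1.0},
  {"dx": 0.013,"dy": -0.038,"dz": 0.02,"wx": 0.0,"wy": 0.0,"wz": 0.0,"fingers": -1.0},
  {"dx": 0.013,"dy": -0.038,"dz": 0.04,"wx": 0.0,"wy": 0.0,"wz": 0.0,"fingers": -1.0},
  {"dx": -0.02,"dy": -0.04,"dz": 0.04,"wx": 0.0,"wy": 0.0,"wz": 0.0,"fingers": -1.0},
  {"dx": -0.04,"dy": -0.04,"dz": 0.03,"wx": 0.0,"wy": 0.0,"wz": 0.0,"fingers": -1.0},
  {"dx": -0.04,"dy": -0.04,"dz": 0.03,"wx": 0.0,"wy": 0.0,"wz": 0.0,"fingers": -1.0},
  {"dx": 0.0,"dy": 0.0,"dz": 0.0,"wx": 0.0,"wy": 0.0,"wz": 0.0,"fingers": -1.0},
])

```text
time_s: 9.85
tcp_pos: [0.4227, -0.3222, 0.2129]
ee_rot: [1.835, 2.544, -0.003]
wrist_force: [0.7, 1.1, -0.6]
width: -0.0003
grasp_force: 0.0
```

```bash
python3 m.py s6
python3 - <<'E'
from h import *
p=optics.read_camera("top"); a=cv2.resize(p["color"][140:260,190:360,::-1],None,fx=4.5,fy=4.5,interpolation=cv2.INTER_CUBIC); cv2.imwrite("pics/t6.png",a)
E
```

```text
tcp (-0.1371, -0.2681) 0.2129 F along 0.83 [ 0.7  1.1 -0.6] 9.85
side push_face 0.48 (0.0055, -0.0324)
top tooth 0.39 (0.0035, 0.0486)
top push_face 0.68 (0.0086, -0.0369)
```

View pics/s6.png

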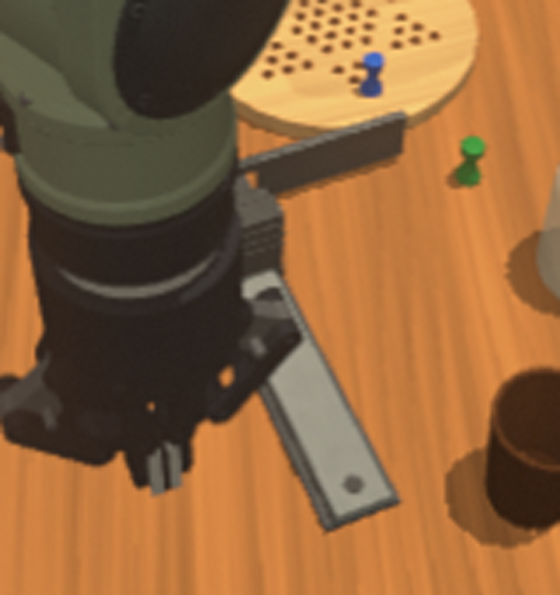

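View pics/t6.png

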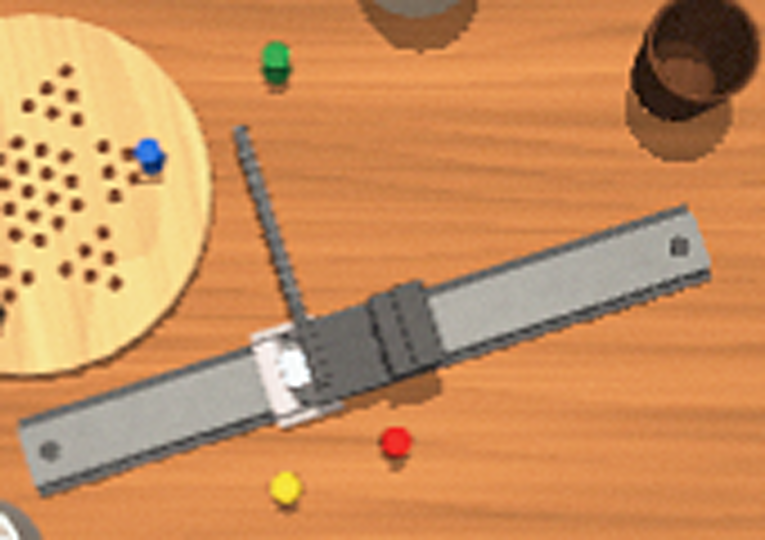

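The top view shows the white tooth at (293,368), in the middle of the clip (297,371). The far ridge at (273,375) is still ahead of it, and the fence stands clear of the board. The pegs have not moved, so the stop is seated and I'll hand it in.

```bash
python3 -c "
from station import hand_in
print(hand_in())"
```

```text
the job is handed in; nothing more can be done
None
```

The stop now sits in the clip's notch: the push force rose to about 8 N on the first ridge and then fell to zero. The last pictures show the tooth mid-clip with the far ridge still ahead, the gripper clear of everything and the board and pegs unmoved; the job is handed in.

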